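Click the copy lamp's filter wheel round to blue

TASK

Bring the blue filter to the copy lamp's white pointer: flick the filter wheel round clockwise (seen from above) by its finger tabs with a fingertip, one click at a time, letting it come to rest in each notch, and stop at blue without running past it. Do not lift or shove the lamp unit, leave the other things on the desk where they are, and finish with the hand clear.

Things in the scene. Friction and masses are not known exactly. Their poses are not given: they have to be found in the camera images.
- unit: Filter unit, 2.5 kg, loose on the desk. Origin on the desk below the wheel's axis; +x towards the lamp block, z up (own axes below). Grey base plate 14 mm thick, x -80 to 150 mm, y +-65 mm. Black lamp block x 74 to 148 mm, y +-40 mm, top at 80 mm. The unit is turned up to 0.5 rad from the robot's x.
- pointer (a point): Tip of the white pointer: a tongue 10 mm wide that juts from the lamp block 22 mm towards the axis, over the tab ends, 70 to 75 mm above the desk. This point is 52 mm from the axis on the unit's +x side, 72 mm above the desk.
- wheel_axis (a point): On the wheel's vertical axis, 52 mm above the desk; axes as the unit's. Black drum, radius 42 mm, z 34 to 58 mm, six 25 mm round filters on top. Beside each filter an orange finger tab sticks straight out to 64 mm from the axis, 8 mm wide, z 45 to 59 mm; free space between tabs down to the base plate. In a notch, one tab is under the pointer, the opposite one points to the unit's -x.
- wheel (a joint): Wheel angle in rad, grows clockwise from above. Notches: 0 white, 1.047 yellow, 2.094 red, 3.142 green, 4.189 blue, 5.236 violet at the pointer. Starts at white, yellow or red. Spring notches: the push needed at a tab grows to about 4 N at half-way (30 degrees); just past that the wheel snaps by itself into the next notch; let go sooner, it springs back. Stops at -0.7 and 5.9.
- blue_tab (a point): Outer end of the finger tab beside the blue filter, 64 mm from the wheel's axis, at mid-height of the tab, 52 mm above the desk. It turns with the wheel.
- loupe: Loupe, clear foot and black top, 42 mm across, 46 mm high; stands 125 to 150 mm from the wheel's axis on the unit's +y side. Origin at the centre of its underside.
- weight: Brass page weight 50 x 30 x 22 mm with a 16 mm knob, 38 mm high in all; lies 125 to 150 mm from the wheel's axis on the unit's -y side. Origin at the centre of its underside.
- blower: Black rubber lens blower like a small bottle with red top, 52 mm across, 110 mm high. Origin at the centre of its underside.
- logger: Grey climate logger with a display, standing, 60 mm wide, 22 mm deep, 95 mm high. Origin at the centre of its underside.
- dustbrush: Small dusting brush lying on the desk, about 200 mm long along its x axis. Origin under it.
- clipcup: White ceramic cup, 72 mm across, 85 mm high. Origin at the centre of its underside.
- lenscap: Black lens cap, 62 mm across, 10 mm high. Origin at the centre of its underside.

How it is judged:
On the way, in this order (a step that is already met when the one before it is completed fails the run):
1. the wheel comes to rest in the notch before blue (green filter at the pointer) (value of joint wheel between 2.992 and 3.292 rad and velocity of joint wheel below 0.3 rad/s), for 0.15 s.
2. one more click brings the blue filter to the pointer (value of joint wheel between 4.039 and 4.339 rad), for 0.15 s.
At the end, for the whole second after the job is handed in: The wheel rests in the blue notch (within 0.12 rad), the unit stands upright within 20 mm of where it was, and every other thing is within 25 mm of where it was (value of joint wheel between 4.069 and 4.309 rad and velocity of joint wheel between -0.1 and 0.1 rad/s and distance of unit from where it was at the start of the episode below 0.02 m and angle between unit's own z axis and vertical below 0.05 rad and distance of each of loupe, weight, blower, logger, dustbrush, clipcup, lenscap from where it was at the start of the episode below 0.025 m); the robot touches nothing.
It fails at once if the wheel ran past blue (more than 0.6 rad, over half a click) (value of joint wheel above 4.789 rad).
It fails at once if the lamp unit was lifted (8 mm), tipped or shoved (30 mm) (height (world z) of unit above 0.008 m or angle between unit's own z axis and vertical above 0.12 rad or distance of unit from where it was at the start of the episode above 0.03 m).
It fails at once if another thing on the desk was moved more than 30 mm or lifted (distance of any of loupe, weight, blower, logger, dustbrush, clipcup, lenscap from where it was at the start of the episode above 0.03 m).
It also fails if it takes over 64 s, if anything falls off the work surface, if the arm or the gripper's body presses on something with over 40 N, if the wrist force passes 120 N, or if a joint passes its speed limit or range.

ROBOT

A 6-joint arm with a two-finger parallel gripper is mounted at the origin on the work surface. World frame = base frame: x ahead of the robot, y to its left, z up, the work surface at z = 0. Lengths are in m, angles in rad, forces in N, time in s.
With the tool pointing down it reaches from about 0.35 to 0.85 m from the base axis. Payload 8.1 kg.
Tool frame: the origin (TCP) lies at the very end of the fingers, on their centre line; the grasp point (between the pads) lies robot.grip_point_offset behind it (robot.grip_point_offset is the distance from the TCP to the grasp point, in m); z points along the fingers, y is the line along which they close (so a half turn about z gives the same grasp; the last joint's range is limited). The gripper opens to 93 mm and grips with 3 to 60 N. Pads are 15 mm wide; open, the fingers measure 128 mm over their backs; the gripper's body (75 mm by 188 mm) begins 65 mm behind the grasp point.
Start: joints at [-1.251, 0.13, 1.488, -0, 1.523, -0.085], TCP at [0.236, -0.552, 0.219] pointing down, gripper open.
Joint ranges: [-2.96, 2.96], [-0.89, 2.26], [0.02, 2.5], [-1.34, 4.48], [0, 2.73], [-2.66, 2.66]. Speed limits (rad/s): [2.39, 2.39, 2.79, 3.14, 3.14, 3.14].

INTERFACE

Orientations are given as a rotation vector (axis times angle).
In Python, from plant import robot, eyes gives the robot as it stands. The module is installed in compiled form; this text tells all that it offers.
- The arm moves only by the tool apply_moves, never from a script. Its argument "steps" is one flat list of numbers, 7 for each row, row after row: the shift along the tool's x, y, z in units of 30 mm (1.0 is 30 mm), then the turn, a rotation vector about the tool's x, y, z in units of 6 degrees (1.0 is 6 degrees), then the opening in per cent of the stroke, from 0 (shut) to 100 (fully open). In form: [dx, dy, dz, ax, ay, az, fingers, dx, dy, dz, ax, ay, az, fingers, ...]. A call has 1 to 12 rows; each row shifts and turns the commanded pose from where the row before left it, along the tool's axes as they then stand; what a row does not reach is not made up. A row lasts 1/12 s, in which the tool goes at most 41.7 mm and 7.16 degrees, less where a joint would pass 70% of its speed; a pose out of reach is approached as far as the arm can. A call is refused whole if a number of a shift passes 1 or a number of a turn 1, either way. A call with a gripper value outside its range is refused whole. The fingers move at their own pace and stop on an object; "grip_force" is the grip in N (left out, the last holds). Time passes only in rows, so rows that do not move let the fingers close. It gives the time, the measured TCP pose, the force, the opening and the grip force at its end, in the units of the state.
- robot.read_state(): the state, without advancing time (a new reading comes with each control period).
- eyes.read_camera(name): name is "scene" or "top"; returns the picture (480x640x3 uint8, red, green, blue); there is no depth.
- eyes.calibration(name): a dict with "K" (3x3 intrinsics, pixels), "R" (3x3) and "t" (3): a world point X has camera coordinates R X + t. Camera axes: x right, y down, z forward; pixel columns grow to the right and rows downward; lengths in m; the calibration is good to about 2 mm. A picture is of the moment at which its call begins. calibration takes no time and is no camera call.
- robot.close_job(): hands the job in; it is judged then, once.
Trained networks look in the newest picture that a camera, given by its name, has taken for a name from the list of things; names that differ only in an ending like _2 or _b are one class to them, and where a whole thing is asked for, a point or a joint stands for the part that bears it (a point fixed in the world has none). Each returns a list of dicts, best first, with "conf" (0 to 1); they miss things now and then, are a little off and sometimes report something else, mostly with a low value. They report only what shows in the picture. A call takes as long as a camera call.
- eyes.search_frame(camera, thing): "rect" ([left, top, width, height] in pixels, round what is visible of it).
- eyes.place_of(camera, thing): "xy" ([column, row] in pixels: a listed point, or the origin of a listed thing).
The state is a dict: "t": time; "q": joint angles; "dq": joint speeds; "joint_torque": joint torques, N m; "tool_pos": TCP position; "orientation": TCP orientation; "force": force on the tool from outside, world axes, zero at the start; "wrist_torque": the same for the moment, N m; "opening": finger opening in m; "gripper_force": force on a finger pad.
Only numpy, scipy, OpenCV 4.12 (cv2) and the standard library are available. Lean on these libraries where they do the work, as an engineer would, in place of code of your own. Each camera call takes 0.05 s, during which the arm holds its last target. There are 200 camera calls.

## Working session

There is one attempt and no reset: what is moved stays moved. The work goes in short steps, Python scripts to look and compute and a tool call to move; the robot and the scene stay as the last step left them, time stands still between calls to the robot, and variables do not carry over. Pictures are saved under pics/ and viewed, at most 10 in all, crops included, and the job is handed in when it is done.

Besides the shell and the picture viewer there is one more tool, called after "Request:" as name(argument=value, ...), one argument or row to a line, values as JSON. apply_moves: Moves the arm, as the interface text tells. Its arguments: {"type":"object","properties":{"steps":{"type":"array"},"grip_force":{"type":"number"}},"required":["steps"]}

```bash
mkdir -p pics; cat > h.py <<'E'
import numpy as np, cv2
from plant import robot, eyes
def save(c,n):
    im=eyes.read_camera(c); cv2.imwrite(f'pics/{n}.png',im[:,:,::-1].copy()); return im
def ray(c,uv,z):
    k=eyes.calibration(c); K,R,t=[np.array(k[a],float) for a in('K','R','t')]
    d=R.T@np.linalg.solve(K,[uv[0],uv[1],1]); o=-R.T@t
    return o+d*(z-o[2])/d[2]
def proj(c,X):
    k=eyes.calibration(c); K,R,t=[np.array(k[a],float) for a in('K','R','t')]
    p=K@(R@np.array(X)+t); return p[:2]/p[2]
E
python3 - <<'E'
from h import *
np.set_printoptions(precision=4,suppress=True)
for c in('top','scene'):
    save(c,c+'0')
    k=eyes.calibration(c); print(c,-np.array(k['R']).T@np.array(k['t']))
    for n,z in(('pointer',.072),('wheel_axis',.052),('blue_tab',.052),('loupe',0),('weight',0),('blower',0),('logger',0),('dustbrush',0),('clipcup',0),('lenscap',0),('unit',0)):
        r=eyes.place_of(c,n)
        for a in r[:2]: print(n,a['xy'],round(a['conf'],2),ray(c,a['xy'],z)[:2])
s=robot.read_state(); print(s)
E
```

```text
top [ 0.3393 -0.0053  1.2528]
pointer [298.2, 178.3] 0.65 [0.5829 0.0566]
wheel_axis [303.4, 196.3] 0.56 [0.5374 0.0426]
blue_tab [316.5, 219.4] 0.59 [0.4744 0.006 ]
loupe [170.7, 182.5] 0.55 [0.5813 0.4254]
loupe [263.0, 217.9] 0.5 [0.4827 0.1585]
weight [352.0, 190.3] 0.47 [ 0.5649 -0.0936]
logger [172.2, 182.4] 0.64 [0.5817 0.4211]
dustbrush [488.0, 276.6] 0.83 [ 0.3252 -0.476 ]
dustbrush [173.5, 182.0] 0.43 [0.5829 0.4174]
clipcup [469.1, 186.6] 0.57 [ 0.5795 -0.4263]
lenscap [195.8, 284.8] 0.81 [0.291  0.3436]
unit [304.3, 199.1] 0.58 [0.538 0.042]
scene [ 1.3064 -0.1911  1.0697]
pointer [339.1, 295.8] 0.71 [0.5869 0.0573]
wheel_axis [326.2, 283.2] 0.67 [0.5308 0.0435]
wheel_axis [482.5, 281.9] 0.52 [0.6121 0.3917]
blue_tab [305.4, 267.9] 0.67 [0.4752 0.0081]
loupe [369.5, 270.9] 0.59 [0.4793 0.1684]
weight [276.0, 321.5] 0.7 [ 0.5712 -0.0841]
blower [448.1, 234.7] 0.82 [0.4115 0.4039]
dustbrush [101.0, 275.0] 0.81 [ 0.3361 -0.4713]
clipcup [121.9, 357.6] 0.64 [ 0.5843 -0.4271]
lenscap [405.7, 203.3] 0.8 [0.274  0.3388]
lenscap [101.2, 275.3] 0.31 [ 0.3372 -0.4709]
unit [323.5, 296.9] 0.7 [0.5294 0.0387]
{'t': 1.2, 'q': array([-1.2514,  0.1304,  1.4882,  0.    ,  1.523 , -0.0854]), 'dq': array([-0.0018,  0.0001,  0.0017,  0.0005, -0.0003, -0.0004]), 'joint_torque': array([  0.0002, -55.9769, -49.2054,   0.0768,   0.0231,   0.    ]), 'tool_pos': array([ 0.2364, -0.5515,  0.2186]), 'orientation': array([-3.0774, -0.6316, -0.0001]), 'force': array([ 0.3948, -0.9243,  0.0639]), 'wrist_torque': array([-0.0073, -0.0098,  0.021 ]), 'gripper_force': 0.0, 'opening': 0.0929327296535396}
```

```bash
python3 - <<'E'
import cv2,numpy as np
a=cv2.imread('pics/top0.png')[130:270,230:380]; b=cv2.imread('pics/scene0.png')[220:360,250:400]
cv2.imwrite('pics/c0.png',np.hstack([cv2.resize(a,(400,373),interpolation=3),cv2.resize(b,(400,373),interpolation=3)]))
E
```

```text
(no output)
```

View pics/c0.png

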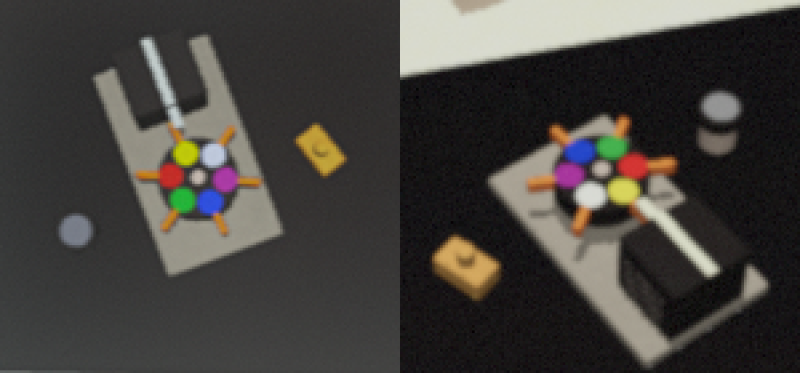

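Top crop: the unit is turned about 0.35 rad, and yellow is at the pointer (crop about 177,122). Red, green and blue follow counter-clockwise, so three clicks are needed. Next I refine the pose by fitting the tab outlines in both views.

```bash
cat > fit.py <<'E'
from h import *
from scipy.optimize import minimize
def tabs(c,p,skip0=True):
    m=np.zeros((480*4,640*4),np.float32)
    for k in range(1 if skip0 else 0,6):
        a=p[2]+k*np.pi/3; u=np.array([np.cos(a),np.sin(a)]); v=np.array([-u[1],u[0]])
        pts=[[*(p[:2]+r*u+s*v),z] for r in(.042,.064) for s in(-.004,.004) for z in(.045,.059)]
        q=np.array([proj(c,x) for x in pts])*4+1.5
        cv2.fillConvexPoly(m,cv2.convexHull((q*16).astype(np.int32)),1.,shift=4)
    return cv2.GaussianBlur(cv2.resize(m,(640,480),interpolation=cv2.INTER_AREA),(0,0),1.2)
def orange(im,p0,c):
    hsv=cv2.cvtColor(im,cv2.COLOR_RGB2HSV)
    m=((hsv[...,0]>5)&(hsv[...,0]<19)&(hsv[...,1]>120)&(hsv[...,2]>70)).astype(np.float32)
    d=np.zeros_like(m); cc=proj(c,[*p0[:2],.052]); cv2.circle(d,tuple(int(round(x)) for x in cc),32,1,-1)
    pt=proj(c,[p0[0]+.056*np.cos(p0[2]),p0[1]+.056*np.sin(p0[2]),.06]); cv2.circle(d,tuple(int(round(x)) for x in pt),6,0,-1)
    return cv2.GaussianBlur(m*d,(0,0),1.2)
def fit(ims,p0):
    T={c:orange(im,p0,c) for c,im in ims.items()}
    f=lambda d:sum(((tabs(c,p0+np.array(d)*[.001,.001,.01])-T[c])**2).sum() for c in T)
    r=minimize(f,[0,0,0],method='Nelder-Mead',options=dict(initial_simplex=[[0,0,0],[5,0,0],[0,5,0],[0,0,8]],xatol=.05))
    return p0+r.x*[.001,.001,.01],r.fun,f([0,0,0])
E
python3 - <<'E'
from fit import *
ims={c:cv2.imread(f'pics/{c}0.png')[:,:,::-1].copy() for c in('top','scene')}
p0=np.array([.534,.043,.353])
for s in(('top',),('scene',),('top','scene')): print(s,fit({c:ims[c] for c in s},p0))
E
```

```text
Traceback (most recent call last):
  File "fit.py", line 20, in fit
    r=minimize(f,[0,0,0],method='Nelder-Mead',options=dict(initial_simplex=[[0,0,0],[5,0,0],[0,5,0],[0,0,8]],xatol=.05))
  File "fit.py", line 19, in <lambda>
    f=lambda d:sum(((tabs(c,p0+np.array(d)*[.001,.001,.01])-T[c])**2).sum() for c in T)
               ~~~^^^^^^^^^^^^^^^^^^^^^^^^^^^^^^^^^^^^^^^^^^^^^^^^^^^^^^^^^^^^^^^^^^^^^
  File "fit.py", line 19, in <genexpr>
    f=lambda d:sum(((tabs(c,p0+np.array(d)*[.001,.001,.01])-T[c])**2).sum() for c in T)
                     ~~~~^^^^^^^^^^^^^^^^^^^^^^^^^^^^^^^^^^
  File "fit.py", line 8, in tabs
    q=np.array([proj(c,x) for x in pts])*4+1.5
                ~~~~^^^^^
  File "h.py", line 10, in proj
    k=eyes.calibration(c); K,R,t=[np.array(k[a],float) for a in('K','R','t')]
ValueError: time passes only in moves, steps and waits
```

```bash
sed -i 's/k=eyes.calibration(c);/k=cal(c);/; 2a import functools\n@functools.cache\ndef cal(c): return eyes.calibration(c)' h.py
python3 - <<'E'
from fit import *
ims={c:cv2.imread(f'pics/{c}0.png')[:,:,::-1].copy() for c in('top','scene')}
p0=np.array([.534,.043,.353])
for s in(('top',),('scene',),('top','scene')): p=fit({c:ims[c] for c in s},p0); print(s,p)
p=p[0]; R=np.array([[np.cos(p[2]),-np.sin(p[2])],[np.sin(p[2]),np.cos(p[2])]])
s=robot.read_state(); y0=s['q'][0]-s['q'][5]
print('turn deg',np.degrees(p[2]-y0),'tcp rel in unit axes',R.T@(s['tool_pos'][:2]-p[:2]))
E
```

```text
('top',) (array([0.53678087, 0.04084277, 0.46447483]), np.float64(9.68030834197998), np.float32(64.566124))
('scene',) (array([0.53422156, 0.03996805, 0.45778457]), np.float64(23.788333892822266), np.float32(123.17717))
('top', 'scene') (array([0.53539029, 0.0401056 , 0.4639759 ]), np.float64(37.61766815185547), np.float32(187.74329))
turn deg 93.38896541682726 tcp rel in unit axes [-0.53216342 -0.39523598]
```

Request:
apply_moves(
  steps=[0, 0, 0, 0, 0, -0.97, 0, 0, 0, 0, 0, 0, -0.97, 0, 0, 0, 0, 0, 0, -0.97, 0, 0, 0, 0, 0, 0, -0.97, 0, 0, 0, 0, 0, 0, -0.97, 0, 0, 0, 0, 0, 0, -0.97, 0, 0, 0, 0, 0, 0, -0.97, 0, 0, 0, 0, 0, 0, -0.97, 0, 0, 0, 0, 0, 0, -0.97, 0, 0, 0, 0, 0, 0, -0.97, 0, 0, 0, 0, 0, 0, -0.97, 0, 0, 0, 0, 0, 0, -0.97, 0],
  grip_force=20,
)

```text
t: 2.2
tool_pos: [0.2363, -0.5515, 0.2187]
orientation: [2.156, 2.285, -0.0]
force: [-0.2, -0.8, -0.1]
opening: 0.0175
gripper_force: 0.0
```

Request:
apply_moves(
  steps=[0, 0, 0, 0, 0, -0.97, 0, 0, 0, 0, 0, 0, -0.97, 0, 0, 0, 0, 0, 0, -0.97, 0, 0, 0, 0, 0, 0, -0.97, 0, 0.7, 0.86, 0, 0, 0, 0, 0, 0.7, 0.86, 0, 0, 0, 0, 0, 0.7, 0.86, 0, 0, 0, 0, 0, 0.7, 0.86, 0, 0, 0, 0, 0, 0.7, 0.86, 0, 0, 0, 0, 0, 0.7, 0.86, 0, 0, 0, 0, 0, 0.7, 0.86, 0, 0, 0, 0, 0, 0.7, 0.86, 0, 0, 0, 0, 0],
)

```text
t: 3.2
tool_pos: [0.3473, -0.308, 0.2188]
orientation: [1.658, 2.668, -0.0]
force: [-0.3, 0.5, -0.4]
opening: 0.0004
gripper_force: 0.0
```

Request:
apply_moves(
  steps=[0.7, 0.86, 0, 0, 0, 0, 0, 0.7, 0.86, 0, 0, 0, 0, 0, 0.7, 0.86, 0, 0, 0, 0, 0, 0.7, 0.86, 0, 0, 0, 0, 0, 0.7, 0.86, 0, 0, 0, 0, 0, 0.7, 0.86, 0, 0, 0, 0, 0, 0, 0, 0, 0, 0, 0, 0, 0, 0, 0, 0, 0, 0, 0],
)

```text
t: 3.87
tool_pos: [0.4302, -0.1265, 0.2188]
orientation: [1.652, 2.672, -0.0]
force: [0.0, -0.8, -0.5]
opening: 0.0005
gripper_force: 0.0
```

```bash
cat > w.py <<'E'
from h import *
from scipy.spatial.transform import Rotation as Ro
def w(p=(.5354,.0401,.464)):
    s=robot.read_state(); c,n=np.cos(p[2]),np.sin(p[2]); d=s['tool_pos'][:2]-p[:2]
    M=Ro.from_rotvec(s['orientation']).as_matrix()
    print('t',round(s['t'],2),'unit xy mm',np.round([c*d[0]+n*d[1],-n*d[0]+c*d[1]],4)*1e3,'z',round(s['tool_pos'][2]*1e3,1),'tooly yaw',round(np.arctan2(M[1,1],M[0,1]),3),'tz',M[:,2].round(3),'F',s['force'].round(1),'op',s['opening'].round(4))
if __name__=='__main__': w()
E
python3 w.py
```

```text
Traceback (most recent call last):
  File "w.py", line 7, in <module>
    if __name__=='__main__': w()
                             ~^^
  File "w.py", line 6, in w
    print('t',round(s['t'],2),'unit xy mm',np.round([c*d[0]+n*d[1],-n*d[0]+c*d[1]],4)*1e3,'z',round(s['tool_pos'][2]*1e3,1),'tooly yaw',round(np.arctan2(M[1,1],M[0,1]),3),'tz',M[:,2].round(3),'F',s['force'].round(1),'op',s['opening'].round(4))
                                                                                                                                                                                                                             ^^^^^^^^^^^^^^^^^^
AttributeError: 'float' object has no attribute 'round'
```

```bash
sed -i "s/s\['opening'\].round(4)/round(s['opening'],4)/" w.py; python3 w.py
```

```text
t 3.87 unit xy mm [-168.6 -101.9] z 218.8 tooly yaw 0.463 tz [ 0. -0. -1.] F [ 0.  -0.8 -0.5] op 0.0005
```

Request:
apply_moves(
  steps=[0.53, 0.67, 0.8, 0, 0, 0, 0, 0.53, 0.67, 0.8, 0, 0, 0, 0, 0.53, 0.67, 0.8, 0, 0, 0, 0, 0.53, 0.67, 0.8, 0, 0, 0, 0, 0.53, 0.67, 0.8, 0, 0, 0, 0, 0, 0, 0, 0, 0, 0, 0, 0, 0, 0, 0, 0, 0, 0],
)

```text
t: 4.45
tool_pos: [0.4832, -0.0123, 0.0968]
orientation: [-1.654, -2.667, 0.003]
force: [0.4, -0.2, 0.9]
opening: 0.0005
gripper_force: 0.0
```

```bash
python3 - <<'E'
from w import *
w()
for c in('top','scene'): save(c,c+'1')
a=cv2.imread('pics/top1.png')[130:270,230:380]; b=cv2.imread('pics/scene1.png')[220:360,250:400]
cv2.imwrite('pics/c1.png',np.hstack([cv2.resize(a,(400,373),interpolation=3),cv2.resize(b,(400,373),interpolation=3)]))
E
```

```text
t 4.45 unit xy mm [-70.1 -23.5] z 96.8 tooly yaw 0.46 tz [-0.004  0.    -1.   ] F [ 0.4 -0.2  0.9] op 0.0005
```

View pics/c1.png

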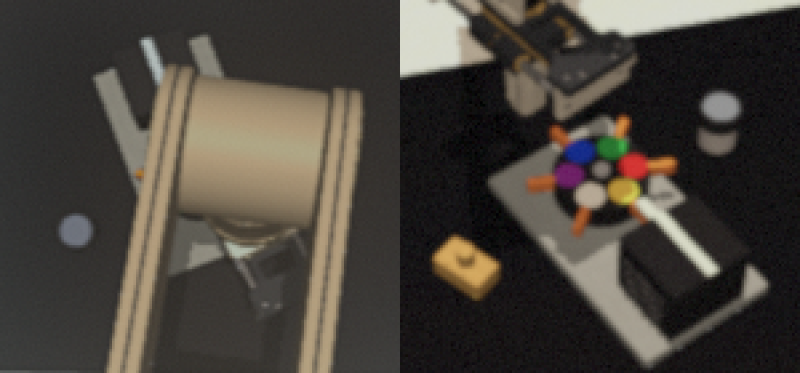

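The top view is blocked by the arm. The scene view shows all six filters, yellow still at the pointer, and the hand above the blue tab side (about 560,90). I descend beside the tab.

Request:
apply_moves(
  steps=[0, 0.07, 0.5, 0, 0, 0, 0, 0, 0, 0.5, 0, 0, 0, 0, 0, 0, 0.5, 0, 0, 0, 0, 0, 0, 0.5, 0, 0, 0, 0, 0, 0, 0.13, 0, 0, 0, 0, 0, 0, 0, 0, 0, 0, 0, 0, 0, 0, 0, 0, 0, 0],
)

```text
t: 5.13
tool_pos: [0.4873, -0.0121, 0.0361]
orientation: [1.658, 2.666, 0.001]
force: [0.6, 0.6, -0.6]
opening: 0.0008
gripper_force: 0.0
```

```bash
python3 w.py
```

```text
t 5.13 unit xy mm [-66.4 -25.1] z 36.1 tooly yaw 0.458 tz [ 0.002 -0.    -1.   ] F [ 0.6  0.6 -0.6] op 0.0008
```

Request:
apply_moves(
  steps=[0.2, 0, 0, 0, 0, 0, 0, 0.2, 0, 0, 0, 0, 0, 0, 0.1, 0, 0, 0, 0, 0, 0, 0.1, 0, 0, 0, 0, 0, 0, 0.1, 0, 0, 0, 0, 0, 0, 0.1, 0, 0, 0, 0, 0, 0, 0.1, 0, 0, 0, 0, 0, 0, 0.1, 0, 0, 0, 0, 0, 0, 0.1, 0, 0, 0, 0, 0, 0, 0.1, 0, 0, 0, 0, 0, 0, 0, 0, 0, 0, 0, 0, 0],
)

```text
t: 6.05
tool_pos: [0.4703, 0.0215, 0.0347]
orientation: [-1.657, -2.669, 0.0]
force: [2.5, -2.8, 0.6]
opening: 0.0005
gripper_force: 1.3
```

```bash
python3 w.py
```

```text
t 6.05 unit xy mm [-66.6  12.5] z 34.7 tooly yaw 0.459 tz [-0. -0. -1.] F [ 2.5 -2.8  0.6] op 0.0005
```

Request:
apply_moves(
  steps=[0.07, 0, 0, 0, 0, 0, 0, 0.07, 0, 0, 0, 0, 0, 0, 0.07, 0, 0, 0, 0, 0, 0, 0, 0, 0, 0, 0, 0, 0, 0, 0, 0, 0, 0, 0, 0, 0, 0, 0, 0, 0, 0, 0],
)

```text
t: 6.55
tool_pos: [0.4672, 0.0271, 0.0344]
orientation: [-1.657, -2.668, 0.0]
force: [-0.4, -0.6, -0.3]
opening: 0.0002
gripper_force: 0.4
```

```bash
python3 - <<'E'
from w import *
w()
save('scene','s2')
b=cv2.imread('pics/s2.png')[220:360,250:400]
cv2.imwrite('pics/c2.png',cv2.resize(b,(600,560),interpolation=3))
E
```

```text
t 6.55 unit xy mm [-66.8  18.9] z 34.4 tooly yaw 0.459 tz [-0.001  0.    -1.   ] F [-0.4 -0.6 -0.3] op 0.0002
```

View pics/c2.png

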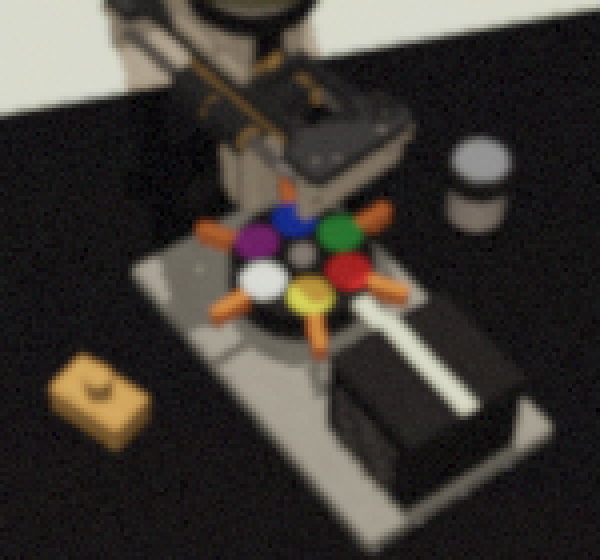

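Mid-picture: the wheel is about half-way, with the pointer tip (365,300) between yellow (310,297) and red (348,270). I wait, then measure the wheel angle from the filter colours.

Request:
apply_moves(
  steps=[0, 0, 0, 0, 0, 0, 0, 0, 0, 0, 0, 0, 0, 0],
)

```text
t: 6.77
tool_pos: [0.4674, 0.0269, 0.0345]
orientation: [-1.657, -2.668, 0.0]
force: [-0.8, -0.3, 0.2]
opening: 0.0007
gripper_force: 0.3
```

```bash
cat > wa.py <<'E'
from w import *
import sys
H=dict(yellow=(24,35,1),green=(45,75,2),blue=(108,128,4),violet=(138,160,5),red=(0,5,2-0))
N=dict(yellow=1.047,green=3.1416,blue=4.189,violet=5.236,red=2.094)
def wheel(im,p=(.5354,.0401,.464)):
    hsv=cv2.cvtColor(im,cv2.COLOR_RGB2HSV); c=proj('scene',[*p[:2],.058]); d=np.zeros(im.shape[:2],np.uint8)
    cv2.circle(d,tuple(int(round(x)) for x in c),22,1,-1); o={}
    for k,(a,b,_) in H.items():
        m=((hsv[...,0]>=a)&(hsv[...,0]<=b)&(hsv[...,1]>130)&(hsv[...,2]>60)&(d>0))
        if m.sum()<20: continue
        v,u=np.nonzero(m); X=ray('scene',[u.mean(),v.mean()],.059)[:2]-p[:2]
        ang=p[2]-np.arctan2(X[1],X[0])  # cw from pointer
        o[k]=(round((ang+N[k])%(2*np.pi),2),int(m.sum()))
    return o
if __name__=='__main__':
    if len(sys.argv)>1: im=cv2.imread(sys.argv[1])[:,:,::-1].copy()
    else: w(); im=save('scene','tmp')
    print(wheel(im))
E
for f in pics/scene0.png pics/s2.png; do python3 wa.py $f; done; python3 wa.py
```

```text
{'yellow': (np.float64(1.09), 107), 'green': (np.float64(1.07), 76), 'blue': (np.float64(1.0), 88), 'violet': (np.float64(1.01), 91), 'red': (np.float64(1.09), 97)}
{'yellow': (np.float64(1.63), 66), 'green': (np.float64(1.66), 82), 'blue': (np.float64(1.46), 61), 'violet': (np.float64(1.58), 78), 'red': (np.float64(1.67), 92)}
t 6.77 unit xy mm [-66.7  18.6] z 34.5 tooly yaw 0.459 tz [-0.001  0.    -1.   ] F [-0.8 -0.3  0.2] op 0.0007
{'yellow': (np.float64(1.65), 66), 'green': (np.float64(1.64), 83), 'blue': (np.float64(1.45), 62), 'violet': (np.float64(1.58), 77), 'red': (np.float64(1.69), 92)}
```

Request:
apply_moves(
  steps=[0.07, 0, 0, 0, 0, 0, 0, 0.07, 0, 0, 0, 0, 0, 0, 0, 0, 0, 0, 0, 0, 0, 0, 0, 0, 0, 0, 0, 0, 0, 0, 0, 0, 0, 0, 0, 0, 0, 0, 0, 0, 0, 0],
)

```text
t: 7.32
tool_pos: [0.4659, 0.0306, 0.0348]
orientation: [-1.657, -2.669, -0.0]
force: [-0.5, -0.2, -0.2]
opening: 0.0008
gripper_force: 0.0
```

```bash
python3 wa.py
```

```text
t 7.32 unit xy mm [-66.4  22.7] z 34.8 tooly yaw 0.459 tz [ 0.  0. -1.] F [-0.5 -0.2 -0.2] op 0.0008
{'yellow': (np.float64(1.74), 83), 'green': (np.float64(1.7), 82), 'blue': (np.float64(1.57), 71), 'violet': (np.float64(1.63), 79), 'red': (np.float64(1.75), 99)}
```

```bash
python3 - <<'E'
from fit import *
b=cv2.imread('pics/tmp.png')[240:330,270:390]
cv2.imwrite('pics/c3.png',cv2.resize(b,(800,600),interpolation=cv2.INTER_CUBIC))
E
```

```text
(no output)
```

View pics/c3.png

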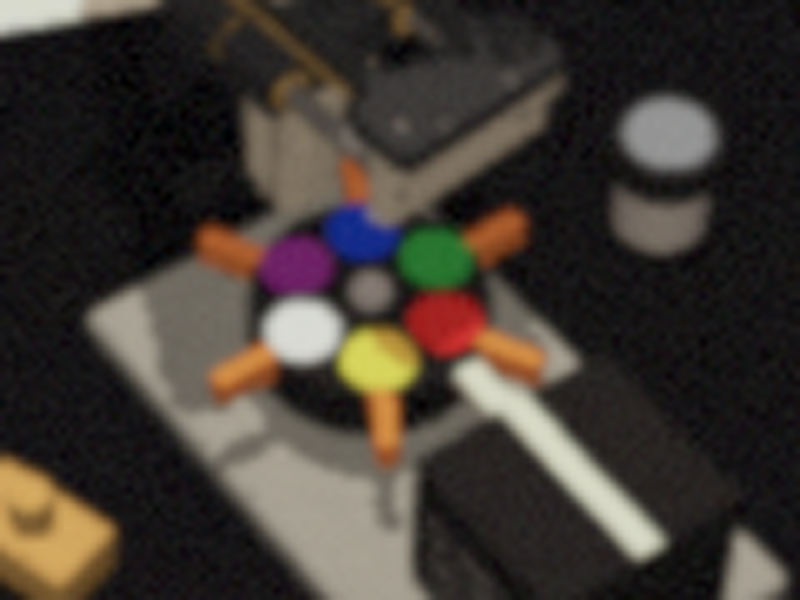

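```bash
python3 - <<'E'
from h import *
s=robot.read_state(); p=np.array([.5354,.0401]);a=.464;ux=np.array([np.cos(a),np.sin(a)]);uy=np.array([-ux[1],ux[0]])
print(robot.grip_point_offset)
t=s['tool_pos']
def P(n,x,y,z): print(n,((proj('scene',[*(t[:2]+x*ux+y*uy),z])-[270,240])*[800/120,600/90]).round())
P('tcp',0,0,t[2])
for x in(-.0175,.0175):
  for y in(-.0075,.0075):
    for z in(t[2],.1): P(('fing',x,y,z),x,y,z)
b=t[2]+robot.grip_point_offset+.065
for x in(-.094,.094):
  for y in(-.0375,.0375): P(('body',x,y,b),x,y,b)
E
```

```text
0.0188
tcp [291. 186.]
('fing', -0.0175, -0.0075, np.float64(0.0347369253918266)) [244. 168.]
('fing', -0.0175, -0.0075, 0.1) [243.  46.]
('fing', -0.0175, 0.0075, np.float64(0.0347369253918266)) [275. 148.]
('fing', -0.0175, 0.0075, 0.1) [276.  25.]
('fing', 0.0175, -0.0075, np.float64(0.0347369253918266)) [308. 226.]
('fing', 0.0175, -0.0075, 0.1) [310. 104.]
('fing', 0.0175, 0.0075, np.float64(0.0347369253918266)) [339. 205.]
('fing', 0.0175, 0.0075, 0.1) [343.  83.]
('body', -0.094, -0.0375, np.float64(0.1185369253918266)) [ 36. -72.]
('body', -0.094, 0.0375, np.float64(0.1185369253918266)) [ 201. -170.]
('body', 0.094, -0.0375, np.float64(0.1185369253918266)) [395. 247.]
('body', 0.094, 0.0375, np.float64(0.1185369253918266)) [564. 133.]
```

The finger column (about 290,150) is behind the blue tab as intended, with nothing else touching. The wheel is just past half-way and moving in step with the finger. I check whether it creeps on its own.

Request:
apply_moves(
  steps=[0, 0, 0, 0, 0, 0, 0, 0, 0, 0, 0, 0, 0, 0, 0, 0, 0, 0, 0, 0, 0, 0, 0, 0, 0, 0, 0, 0, 0, 0, 0, 0, 0, 0, 0],
)

```text
t: 7.78
tool_pos: [0.4659, 0.0305, 0.0347]
orientation: [-1.658, -2.669, 0.0]
force: [-0.2, -1.1, -0.7]
opening: 0.0006
gripper_force: 0.0
```

```bash
python3 wa.py
```

```text
t 7.78 unit xy mm [-66.4  22.6] z 34.7 tooly yaw 0.459 tz [-0.  0. -1.] F [-0.2 -1.1 -0.7] op 0.0006
{'yellow': (np.float64(1.72), 81), 'green': (np.float64(1.7), 81), 'blue': (np.float64(1.57), 71), 'violet': (np.float64(1.63), 79), 'red': (np.float64(1.75), 99)}
```

Request:
apply_moves(
  steps=[0.07, 0.07, 0, 0, 0, 0, 0, 0, 0, 0, 0, 0, 0, 0, 0, 0, 0, 0, 0, 0, 0, 0, 0, 0, 0, 0, 0, 0, 0, 0, 0, 0, 0, 0, 0],
)

```text
t: 8.25
tool_pos: [0.4669, 0.0334, 0.0347]
orientation: [1.657, 2.669, 0.0]
force: [0.0, 0.5, -0.2]
opening: 0.0007
gripper_force: 0.0
```

```bash
python3 wa.py
```

```text
t 8.25 unit xy mm [-64.3  24.7] z 34.7 tooly yaw 0.459 tz [ 0.  0. -1.] F [ 0.   0.5 -0.2] op 0.0007
{'yellow': (np.float64(2.0), 111), 'green': (np.float64(2.09), 84), 'blue': (np.float64(2.03), 69), 'violet': (np.float64(1.99), 76), 'red': (np.float64(2.1), 97)}
```

Snapped into red. I withdraw outward, go round behind the next tab, and re-enter.

Request:
apply_moves(
  steps=[0, -0.4, 0, 0, 0, 0, 0, 0, -0.4, 0, 0, 0, 0, 0, 0, -0.4, 0, 0, 0, 0, 0, 0, 0, 0, 0, 0, 0, 0, -0.55, 0, 0, 0, 0, 0, 0, -0.55, 0, 0, 0, 0, 0, 0, -0.55, 0, 0, 0, 0, 0, 0, 0, 0, 0, 0, 0, 0, 0, 0, 0, 0, 0, 0, 0],
)

```text
invalid input
```

```bash
python3 wa.py
```

```text
t 8.3 unit xy mm [-64.3  24.7] z 34.7 tooly yaw 0.459 tz [ 0. -0. -1.] F [-0.8  0.3 -0.2] op 0.0003
{'yellow': (np.float64(1.99), 116), 'green': (np.float64(2.1), 84), 'blue': (np.float64(2.06), 70), 'violet': (np.float64(2.01), 76), 'red': (np.float64(2.14), 97)}
```

Miscounted a row, so I resend it.

Request:
apply_moves(
  steps=[0, -0.4, 0, 0, 0, 0, 0, 0, -0.4, 0, 0, 0, 0, 0, 0, -0.4, 0, 0, 0, 0, 0, 0, 0, 0, 0, 0, 0, 0, -0.55, 0, 0, 0, 0, 0, 0, -0.55, 0, 0, 0, 0, 0, 0, -0.55, 0, 0, 0, 0, 0, 0, 0, 0, 0, 0, 0, 0, 0, 0, 0, 0, 0, 0, 0, 0],
)

```text
t: 9.1
tool_pos: [0.4571, -0.0272, 0.0348]
orientation: [1.66, 2.667, 0.0]
force: [-0.7, 0.4, 0.5]
opening: 0.0004
gripper_force: 0.0
```

```bash
python3 - <<'E'
from wa import *
from fit import fit
w(); im=save('scene','s4'); print(wheel(im)); print(fit({'scene':im},np.array([.5342,.0400,.458])))
E
```

```text
t 9.1 unit xy mm [-100.2  -25.1] z 34.8 tooly yaw 0.458 tz [ 0.  0. -1.] F [-0.7  0.4  0.5] op 0.0004
{'yellow': (np.float64(2.07), 113), 'green': (np.float64(2.13), 87), 'blue': (np.float64(2.09), 87), 'violet': (np.float64(2.04), 74), 'red': (np.float64(2.15), 104)}
(array([0.53509968, 0.04038499, 0.45763037]), np.float64(31.24716567993164), np.float32(34.60934))
```

Request:
apply_moves(
  steps=[0, 0.58, 0, 0, 0, 0, 0, 0, 0.58, 0, 0, 0, 0, 0, 0.2, 0, 0, 0, 0, 0, 0, 0.2, 0, 0, 0, 0, 0, 0, 0.1, 0, 0, 0, 0, 0, 0, 0.1, 0, 0, 0, 0, 0, 0, 0.1, 0, 0, 0, 0, 0, 0, 0.1, 0, 0, 0, 0, 0, 0, 0.1, 0, 0, 0, 0, 0, 0, 0.1, 0, 0, 0, 0, 0, 0, 0.1, 0, 0, 0, 0, 0, 0, 0.1, 0, 0, 0, 0, 0, 0],
)

```text
t: 10.15
tool_pos: [0.4721, 0.0206, 0.035]
orientation: [1.657, 2.668, 0.0]
force: [4.2, -3.9, -0.7]
opening: 0.0006
gripper_force: 1.9
```

Request:
apply_moves(
  steps=[0.07, 0, 0, 0, 0, 0, 0, 0.07, 0, 0, 0, 0, 0, 0, 0.07, 0, 0, 0, 0, 0, 0, 0.07, 0, 0, 0, 0, 0, 0, 0, 0, 0, 0, 0, 0, 0, 0, 0, 0, 0, 0, 0, 0],
)

```text
t: 10.65
tool_pos: [0.4673, 0.0287, 0.0344]
orientation: [-1.656, -2.668, 0.001]
force: [-0.9, -1.1, 0.5]
opening: 0.0003
gripper_force: 0.4
```

```bash
python3 wa.py
```

```text
t 10.65 unit xy mm [-66.   20.3] z 34.4 tooly yaw 0.46 tz [-0.001  0.    -1.   ] F [-0.9 -1.1  0.5] op 0.0003
{'yellow': (np.float64(2.64), 107), 'green': (np.float64(2.76), 83), 'blue': (np.float64(2.73), 85), 'violet': (np.float64(2.55), 51), 'red': (np.float64(2.68), 106)}
```

Same behaviour as before. I push on gently.

Request:
apply_moves(
  steps=[0.07, 0.05, 0, 0, 0, 0, 0, 0.07, 0.05, 0, 0, 0, 0, 0, 0, 0, 0, 0, 0, 0, 0, 0, 0, 0, 0, 0, 0, 0, 0, 0, 0, 0, 0, 0, 0, 0, 0, 0, 0, 0, 0, 0],
)

```text
t: 11.2
tool_pos: [0.4689, 0.0334, 0.0347]
orientation: [-1.657, -2.669, -0.0]
force: [-0.7, 0.6, -0.2]
opening: 0.0001
gripper_force: 0.0
```

```bash
python3 wa.py
```

```text
t 11.2 unit xy mm [-62.5  23.8] z 34.7 tooly yaw 0.459 tz [-0.  0. -1.] F [-0.7  0.6 -0.2] op 0.0001
{'yellow': (np.float64(2.83), 61), 'green': (np.float64(3.16), 87), 'blue': (np.float64(3.14), 92), 'violet': (np.float64(3.12), 58), 'red': (np.float64(3.07), 108)}
```

Green is in the notch. I withdraw and re-enter for the last click.

Request:
apply_moves(
  steps=[0, -0.4, 0, 0, 0, 0, 0, 0, -0.4, 0, 0, 0, 0, 0, 0, -0.45, 0, 0, 0, 0, 0, 0, 0, 0, 0, 0, 0, 0, -0.55, 0, 0, 0, 0, 0, 0, -0.55, 0, 0, 0, 0, 0, 0, -0.55, 0, 0, 0, 0, 0, 0, 0, 0, 0, 0, 0, 0, 0, 0, 0, 0, 0, 0, 0, 0],
)

```text
t: 12.0
tool_pos: [0.4577, -0.0279, 0.0348]
orientation: [1.66, 2.667, 0.0]
force: [0.3, 0.6, 0.3]
opening: 0.0005
gripper_force: 0.0
```

```bash
python3 - <<'E'
from wa import *
from fit import fit
w(); im=save('scene','s5'); print(wheel(im)); print(fit({'scene':im},np.array([.5342,.0400,.458])))
E
```

```text
t 12.0 unit xy mm [-99.9 -26. ] z 34.8 tooly yaw 0.458 tz [ 0.  0. -1.] F [0.3 0.6 0.3] op 0.0005
{'green': (np.float64(3.22), 92), 'blue': (np.float64(3.19), 98), 'violet': (np.float64(3.17), 80), 'red': (np.float64(3.15), 109)}
(array([0.53518063, 0.04035998, 0.45746242]), np.float64(30.80156707763672), np.float32(34.085587))
```

Request:
apply_moves(
  steps=[0, 0.58, 0, 0, 0, 0, 0, 0, 0.58, 0, 0, 0, 0, 0, 0.2, 0, 0, 0, 0, 0, 0, 0.2, 0, 0, 0, 0, 0, 0, 0.1, 0, 0, 0, 0, 0, 0, 0.1, 0, 0, 0, 0, 0, 0, 0.1, 0, 0, 0, 0, 0, 0, 0.1, 0, 0, 0, 0, 0, 0, 0.1, 0, 0, 0, 0, 0, 0, 0.1, 0, 0, 0, 0, 0, 0, 0.1, 0, 0, 0, 0, 0, 0, 0.1, 0, 0, 0, 0, 0, 0],
)

```text
t: 13.05
tool_pos: [0.4728, 0.02, 0.0351]
orientation: [1.657, 2.668, 0.0]
force: [3.1, -3.7, 0.0]
opening: 0.0004
gripper_force: 1.9
```

Request:
apply_moves(
  steps=[0.07, 0, 0, 0, 0, 0, 0, 0.07, 0, 0, 0, 0, 0, 0, 0.07, 0, 0, 0, 0, 0, 0, 0.07, 0, 0, 0, 0, 0, 0, 0, 0, 0, 0, 0, 0, 0, 0, 0, 0, 0, 0, 0, 0],
)

```text
t: 13.55
tool_pos: [0.468, 0.028, 0.0344]
orientation: [-1.656, -2.668, 0.0]
force: [0.5, -1.1, 0.5]
opening: 0.0006
gripper_force: 0.4
```

```bash
python3 wa.py
```

```text
t 13.55 unit xy mm [-65.7  19.3] z 34.4 tooly yaw 0.46 tz [-0.001  0.    -1.   ] F [ 0.5 -1.1  0.5] op 0.0006
{'green': (np.float64(3.77), 91), 'blue': (np.float64(3.79), 92), 'violet': (np.float64(3.79), 81), 'red': (np.float64(3.68), 108)}
```

Request:
apply_moves(
  steps=[0.07, 0.05, 0, 0, 0, 0, 0, 0.07, 0.05, 0, 0, 0, 0, 0, 0, 0, 0, 0, 0, 0, 0, 0, 0, 0, 0, 0, 0, 0, 0, 0, 0, 0, 0, 0, 0, 0, 0, 0, 0, 0, 0, 0],
)

```text
t: 14.1
tool_pos: [0.4695, 0.0327, 0.0347]
orientation: [-1.657, -2.669, -0.0]
force: [0.1, -0.4, -0.4]
opening: 0.0003
gripper_force: 0.0
```

```bash
python3 wa.py
```

```text
t 14.1 unit xy mm [-62.2  22.9] z 34.7 tooly yaw 0.459 tz [-0.  0. -1.] F [ 0.1 -0.4 -0.4] op 0.0003
{'green': (np.float64(4.14), 96), 'blue': (np.float64(4.2), 96), 'violet': (np.float64(4.21), 86), 'red': (np.float64(4.05), 98)}
```

Blue. Now I withdraw outward and raise the hand clear.

Request:
apply_moves(
  steps=[0, -0.4, 0, 0, 0, 0, 0, 0, -0.4, 0, 0, 0, 0, 0, 0, -0.45, 0, 0, 0, 0, 0, 0, 0, -0.7, 0, 0, 0, 0, 0, 0, -0.8, 0, 0, 0, 0, 0, 0, -0.8, 0, 0, 0, 0, 0, 0, -0.8, 0, 0, 0, 0, 0, 0, -0.8, 0, 0, 0, 0, 0, 0, 0, 0, 0, 0, 0, 0, 0, 0, 0, 0, 0, 0],
)

```text
t: 14.98
tool_pos: [0.4372, 0.0159, 0.1534]
orientation: [1.656, 2.666, 0.003]
force: [-0.4, 0.3, -0.0]
opening: 0.0005
gripper_force: 0.0
```

```bash
python3 - <<'E'
from wa import *
from fit import fit
w(); im=save('scene','s6'); print(wheel(im)); print(fit({'scene':im},np.array([.5342,.0400,.458])))
cv2.imwrite('pics/c6.png',cv2.resize(im[220:360,250:400,::-1],(600,560),interpolation=3))
E
```

```text
t 14.98 unit xy mm [-98.6  22.3] z 153.4 tooly yaw 0.459 tz [ 0.004 -0.    -1.   ] F [-0.4  0.3 -0. ] op 0.0005
{'green': (np.float64(4.2), 97), 'blue': (np.float64(4.26), 101), 'violet': (np.float64(4.27), 89), 'red': (np.float64(4.15), 95)}
(array([0.53455808, 0.04037788, 0.46469733]), np.float64(14.865649223327637), np.float32(15.864633))
```

View pics/c6.png

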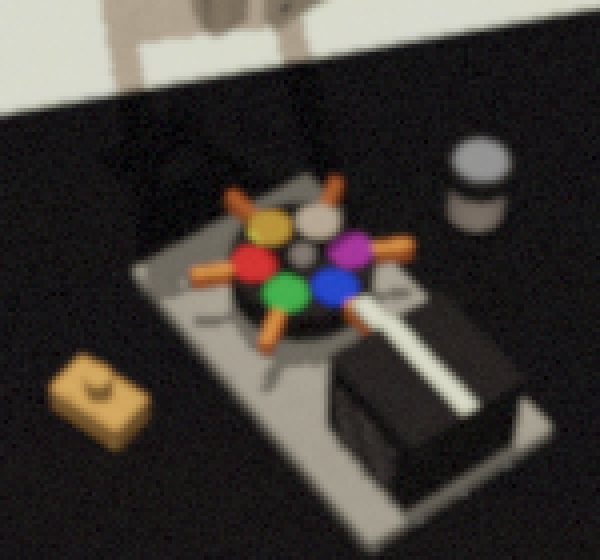

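The final picture shows blue (335,287) under the pointer tip (365,300), with the unit, loupe and weight where they were and the hand clear.

```bash
python3 -c "
from plant import robot
print(robot.close_job())"
```

```text
the job is handed in; nothing more can be done
None
```

The wheel went yellow, red, green, blue in three separate clicks and rests with blue at the pointer; the last picture shows the unit, loupe and weight unmoved and the hand clear, and the job is handed in (no verdict was returned).

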